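Isolate and vent the ion source chamber

ROBOT

A 6-joint arm with a two-finger parallel gripper is mounted at the origin on the work surface. World frame = base frame: x ahead of the robot, y to its left, z up, the work surface at z = 0. Lengths are in m, angles in rad, forces in N, time in s.
With the tool pointing down it reaches from about 0.35 to 1 m from the base axis. Payload 7.1 kg.
Tool frame: the origin (TCP) lies between the finger pads; the fingertips stand 19 mm ahead of it and the grasp point (between the pads) is the TCP (manip.tcp_to_tips is the distance from the TCP to the fingertips, in m); x points along the fingers, y is the direction in which the jaws open and shut, and the axes are right-handed (so a half turn about x gives the same grasp; the last joint's range is limited). The gripper opens to 85 mm and grips with 20 to 120 N. Pads are 22 mm wide; open, the fingers measure 114 mm over their backs; the gripper's body (76 mm by 85 mm) begins 54 mm behind the grasp point. The pads swing forward as they close: fully open they stand 13 mm farther back than shut.
Start: joints at [1.323, 0.423, 1.63, -0, 1.089, -0.019], TCP at [0.142, 0.609, 0.215] pointing down, gripper open.
Joint ranges: [-3, 3], [-0.9, 2.11], [0.09, 2.58], [-1.31, 4.45], [0.11, 2.69], [-2.54, 2.54]. Speed limits (rad/s): [2.39, 2.39, 3.01, 3.14, 3.14, 3.14].

INTERFACE

Orientations are given as a unit quaternion [x, y, z, w].
In Python, from cell import manip, eyes gives the robot as it stands. The module is installed in compiled form; this text tells all that it offers.
- The arm moves only by the tool send_rows, never from a script. Its argument "commands" is a list of rows, each a list of 7 numbers: the gripper's target within -1 to 1 (fully open at 1, half-way at 0, shut at -1), then the shift along the tool's x, y, z in mm, then the turn, a rotation vector about the tool's x, y, z in degrees. In form: [[claw, tx, ty, tz, rx, ry, rz], ...]. A call has 1 to 12 rows; each row shifts and turns the commanded pose from where the row before left it, along the tool's axes as they then stand; what a row does not reach is not made up. A row lasts 1/12 s, in which the tool goes at most 41.7 mm and 7.16 degrees, less where a joint would pass 70% of its speed; a pose out of reach is approached as far as the arm can. A call is refused whole if a number of a shift passes 41.7 or a number of a turn 7.16, either way. A call with a gripper value outside its range is refused whole. The fingers move at their own pace and stop on an object; "grip_force" is the grip in N (left out, the last holds). Time passes only in rows, so rows that do not move let the fingers close. It gives the time, the measured TCP pose, the force and the opening at its end, in the units of the state.
- manip.observe(): the state, without advancing time (a new reading comes with each control period).
- eyes.get_image(name): name is "side" or "top" or "wrist"; returns a dict with "img" (400x640x3 uint8, red, green, blue), "range_z" (400x640 float32, m along the optical axis (not along the pixel's ray), 0 where there is no reading), "fx", "fy", "cx", "cy" (pixels), "extrinsics" (4x4, takes a point from world to camera coordinates); the wrist camera has in their place "mount" (4x4, takes a point from camera to tool coordinates, whose origin is the TCP and whose axes are the tool frame's). Camera axes: x right, y down, z forward; pixel columns grow to the right and rows downward; lengths in m; the calibration is good to about 2 mm. The wrist camera is an equidistant fisheye: a pixel r from the principal point sees the ray r / f radians off the axis. A picture is of the moment at which its call begins: read the wrist's pose just before it.
- manip.sign_off(): hands the job in, once; it reports no verdict.
Trained networks look in a picture, given as the dict that the camera call returned (one of the last four; its "shot" number tells which), for a name from the list of things; names that differ only in an ending like _2 or _b are one class to them, and where a whole thing is asked for, a point or a joint stands for the part that bears it (a point fixed in the world has none). Each returns a list of dicts, best first, with "p" (0 to 1); they miss things now and then, are a little off and sometimes report something else, mostly with a low value. They report only what shows in the picture. A call takes as long as a camera call.
- eyes.outline_of(label, picture): "mask" (400x640 bool, what is visible of it) and "xy" ([column, row] in pixels, amid what is visible of it).
- eyes.landmark_of(label, picture): "xy" ([column, row] in pixels: a listed point, or the origin of a listed thing).
The state is a dict: "time": time; "joint_positions": joint angles; "joint_vel": joint speeds; "joint_torque": joint torques, N m; "ee_pos": TCP position; "tcp_rot": TCP orientation; "contact_force": force on the tool from outside, world axes, zero at the start; "ft_torque": the same for the moment, N m; "opening": finger opening in m.
Only numpy, scipy, OpenCV 4.12 (cv2) and the standard library are available. Lean on these libraries where they do the work, as an engineer would, in place of code of your own. Each camera call takes 0.05 s, during which the arm holds its last target. There are 200 camera calls.

TASK

Isolate and vent the ion source chamber on the bench vacuum line. Take the crank on top of the gate valve by its free-spinning grip and wind it clockwise (seen from above) in one steady go, without letting go on the way, until you feel the gate come down on its seal; snug it up so it seals, but do not force it. Only then swing the vent valve's lever a quarter turn until it is fully open, let go, and leave the loose parts lying on the bench alone.

Things in the scene. Friction and masses are not known exactly. Their poses are not given: they have to be found in the camera images.
- line: Bench vacuum line, bolted down: aluminium base plate 130 x 500 mm, on it in a row along its y axis a lying finned pump (+y end, below 135 mm), the upright flat steel gate valve with the crank on top (bonnet 194 mm high, neck 222 mm) and a round steel source chamber (-y end, top flange 120 mm across at 142 mm). Turned by up to 0.3 rad. Origin: underside of the plate, below the crank's axis; z up
- crank_axis (a point): Point on the crank's upright axis at the height of the grip's middle (264 mm above the table); axes as line. The grip travels round it on a level circle of 60 mm radius; the crank keeps its height as it turns
- grip_mid (a point): Middle of the crank's grip: an upright black cylinder 22 mm across and 52 mm tall (26 mm below this point to 26 mm above, top 290 mm above the table), spinning freely on its pin at the end of the dark steel crank arm, whose top lies 30 mm below this point; z up
- crank (a joint): Crank angle (rad): 0 fully open, grows clockwise seen from above (closing); at angle a the arm points along (cos a, -sin a) of line. Starts at 0.2 to 5.7; the gate meets its seal between 12.8 and 14.8, never the same. Drag at the moving grip 5 to 6 N (less at a stop); on the seal it climbs steeply, about 3 N per 0.1 rad: 3 to 10 N extra seals well, over 13 N extra crushes the seal. Stays where let go, or springs back a little
- gate: Gate plate inside the valve housing, hidden but for its brass pin in the dark upright slots of the housing's broad faces; it goes down 20 mm per crank turn. Origin: middle of its underside, 104 mm above the table fully open, about 60 mm shut. Its reading is too coarse to tell a sealed gate from a loose or forced one
- seat: Seat block at the bottom of the valve housing, hidden; carries the rubber seal, whose top lies 9 to 15 mm above this origin (differs each time, cannot be seen). Origin: underside of the block, 48 mm above the table
- vent_axis (a point): Point on the vent lever's upright axis at the lever's mid height (195 mm above the table), over the small brass ball valve on top of the chamber; axes as line. 190 mm to the -y side of the crank's axis and 15 mm to its +x side
- vent_handle (a point): Point on the vent lever 60 mm from its axis, at mid height of its black sleeve, which is 16 mm wide, 11 mm high and reaches from 19 to 75 mm from the axis. Beyond 25 mm from the axis there is 40 mm of free air below the lever, save over the brass outlet (top 183 mm) when fully open
- vent (a joint): Vent lever angle (rad): 0 shut, lever pointing along -x of line, across the valve; turns anticlockwise seen from above to its stop at 1.57, fully open, pointing along -y of line, in line with the brass outlet. Light drag, about 2 N at the handle; stays where left
- centring_ring: loose aluminium ring 52 mm across and 8 mm high, lying on the bench; leave it alone
- spanner: loose steel spanner 150 mm long, lying on the bench; leave it alone
- screw_jar: small amber jar, 56 mm across and 70 mm tall, on the bench; leave it alone
- ion_block: round steel source block with brass screws, 72 mm across and 52 mm tall, on the bench; leave it alone

How it is judged:
By the outcome, as a careful person would: the job done as asked, in the order asked, and still so for the second after the job is handed in, with the robot touching nothing.
It also fails if it takes over 72 s, if anything falls off the work surface, if the arm or the gripper's body presses on something with over 40 N, if the wrist force passes 120 N, or if a joint passes its speed limit or range.

## Working session

There is one attempt and no reset: what is moved stays moved. The work goes in short steps, Python scripts to look and compute and a tool call to move; the robot and the scene stay as the last step left them, time stands still between calls to the robot, and variables do not carry over. Pictures are saved under pics/ and viewed, about 8 in all and at most 12, crops included, and the job is handed in when it is done.

Besides the shell and the picture viewer there is one more tool, called after "Emit:" as name(argument=value, ...) on one line, values as JSON. send_rows: Moves the arm, as the interface text tells. Its arguments: {"type":"object","properties":{"commands":{"type":"array","items":{"type":"array","items":{"type":"number"}}},"grip_force":{"type":"number"}},"required":["commands"]}

```bash
mkdir -p pics
cat > h.py <<'E'
import numpy as np, cv2
from cell import manip, eyes
from scipy.spatial.transform import Rotation as R
def pt(im,xy,z=None):
    """world point of a pixel: on the plane at height z, or by depth"""
    E=np.linalg.inv(im["extrinsics"]); u,v=xy
    d=np.array([(u-im["cx"])/im["fx"],(v-im["cy"])/im["fy"],1])
    if z is None: return E[:3,:3]@(d*im["range_z"][int(round(v)),int(round(u))])+E[:3,3]
    w=E[:3,:3]@d; return E[:3,3]+w*(z-E[2,3])/w[2]
E
python3 - <<'E'
from h import *
np.set_printoptions(precision=4,suppress=True)
s=manip.observe(); print(s); print(R.from_quat(s["tcp_rot"]).as_matrix())
Z=dict(crank_axis=.264,grip_mid=.264,vent_axis=.195,vent_handle=.195,line=0)
for c in ("top","side"):
    im=eyes.get_image(c); cv2.imwrite(f"pics/{c}0.png",im["img"][...,::-1])
    for k,z in Z.items():
        for r in eyes.landmark_of(k,im)[:2]: print(c,k,np.round(r["p"],2),r["xy"],pt(im,r["xy"],z))
E
```

```text
{'time': 0.0, 'joint_positions': array([ 1.323 ,  0.4238,  1.6307,  0.    ,  1.0886, -0.019 ]), 'joint_vel': array([ 0.0012, -0.    , -0.0003,  0.0003, -0.0013,  0.0007]), 'joint_torque': array([ -0.0016, -55.7384, -28.1742,  -0.0001,   0.0074,  -0.    ]), 'ee_pos': array([0.1416, 0.6082, 0.2144]), 'tcp_rot': array([ 0.0802,  0.7026, -0.0813,  0.7024]), 'contact_force': array([-0.93  , -0.1048, -0.0607]), 'ft_torque': array([0.0149, 0.0276, 0.0707]), 'opening': 0.08536755560401454}
[[-0.0004  0.2268  0.9739]
 [-0.0015  0.9739 -0.2268]
 [-1.     -0.0015 -0.    ]]
top crank_axis 0.63 [291.0, 207.0] [0.5568 0.0802 0.264 ]
top grip_mid 0.51 [355.3, 192.1] [ 0.5935 -0.0943  0.264 ]
top vent_axis 0.64 [314.7, 209.2] [0.5567 0.0161 0.195 ]
top vent_axis 0.58 [356.8, 194.6] [ 0.596  -0.1051  0.195 ]
top vent_handle 0.64 [363.6, 214.9] [ 0.5374 -0.1223  0.195 ]
top line 0.62 [295.3, 213.1] [0.5657 0.0781 0.    ]
side crank_axis 0.8 [345.2, 195.1] [0.5613 0.0752 0.264 ]
side grip_mid 0.65 [348.7, 178.4] [0.5567 0.0068 0.264 ]
side vent_axis 0.56 [336.7, 167.1] [ 0.6018 -0.1205  0.195 ]
side vent_handle 0.63 [359.2, 169.3] [ 0.5299 -0.1172  0.195 ]
side line 0.61 [345.7, 255.3] [0.5519 0.0775 0.    ]
```

Run:
```python
import cv2,numpy as np
a=cv2.imread("pics/top0.png")[80:320,200:440]; b=cv2.imread("pics/side0.png")[80:320,200:440]
cv2.imwrite("pics/c1.png",cv2.resize(np.hstack([a,b]),(800,400),interpolation=cv2.INTER_CUBIC))
```

```text
(no output)
```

View pics/c1.png

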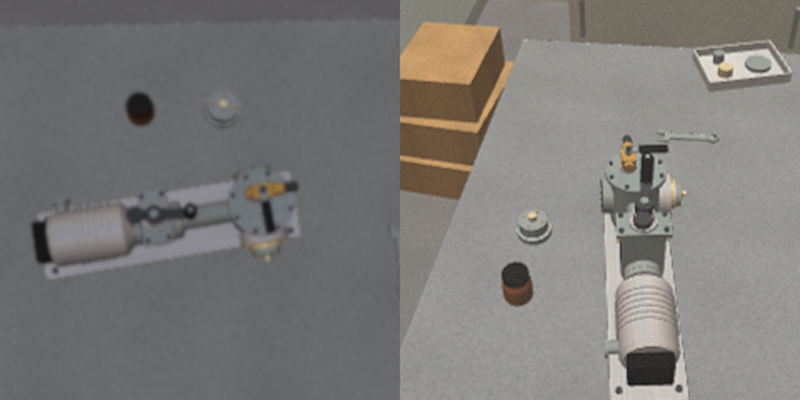

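The view shows the line lying across the picture, with the pump on the left (+y). In the top view the crank axis is at about (292,208) and the grip at about (314,207), so the arm points to -y. The vent lever points toward the robot, near (360,210). The jar, block, spanner and ring are all clear of the line. The measured positions give yaw ≈ 0.13 and crank angle a ≈ 1.7. The net's top grip point at (355,192) was really the vent. Next I approach above the grip with the jaws across the arm.

Emit:
send_rows(commands=[[1,-17,0,0,7,0,0],[1,-17,0,0,7,0,0],[1,-17,0,0,7,0,0],[1,-17,0,0,7,0,0],[1,-17,0,0,7,0,0],[1,-17,0,0,7,0,0],[1,-17,0,0,7,0,0],[1,-17,0,0,7,0,0],[1,-17,0,0,7,0,0],[1,-17,0,0,7,0,0],[1,-17,0,0,6.9,0,0]], grip_force=60)

```text
time: 1.52
ee_pos: [0.1417, 0.6086, 0.403]
tcp_rot: [0.502, 0.498, -0.502, 0.498]
contact_force: [-1.1, -0.2, 0.5]
opening: 0.085
```

Emit:
send_rows(commands=[[1,0,23,32,0,0,0],[1,0,23,32,0,0,0],[1,0,23,32,0,0,0],[1,0,23,32,0,0,0],[1,0,23,32,0,0,0],[1,0,23,32,0,0,0],[1,0,23,32,0,0,0],[1,0,23,32,0,0,0],[1,0,23,32,0,0,0]])

```text
time: 2.27
ee_pos: [0.3493, 0.3189, 0.4024]
tcp_rot: [0.5, 0.5, -0.5, 0.5]
contact_force: [0.6, 0.4, -0.9]
opening: 0.0854
```

Emit:
send_rows(commands=[[1,0,23,32,0,0,0],[1,0,23,32,0,0,0],[1,0,23,32,0,0,0],[1,0,23,32,0,0,0],[1,0,23,32,0,0,0],[1,0,23,32,0,0,0],[1,0,23,32,0,0,0],[1,0,23,32,0,0,0],[1,0,0,0,0,0,0]])

```text
time: 3.02
ee_pos: [0.5356, 0.0597, 0.4018]
tcp_rot: [-0.501, -0.498, 0.501, -0.5]
contact_force: [-1.3, -0.0, -0.3]
opening: 0.0853
```

```bash
cat >> h.py <<'E'
def wpt(im,s,xy,z):
    u=np.array([xy[0]-im["cx"],xy[1]-im["cy"]]); r=np.hypot(*u); t=r/im["fx"]
    d=np.r_[u/max(r,1e-9)*np.sin(t),np.cos(t)]
    T=np.eye(4); T[:3,:3]=R.from_quat(s["tcp_rot"]).as_matrix(); T[:3,3]=s["ee_pos"]; T=T@im["mount"]
    w=T[:3,:3]@d; return T[:3,3]+w*(z-T[2,3])/w[2]
Z=dict(crank_axis=.264,grip_mid=.264,vent_axis=.195,vent_handle=.195)
E
python3 - <<'E'
from h import *
np.set_printoptions(precision=4,suppress=True)
s=manip.observe(); im=eyes.get_image("wrist"); cv2.imwrite("pics/w1.png",im["img"][...,::-1])
print(s["ee_pos"],im["mount"])
for k,z in Z.items():
    for r in eyes.landmark_of(k,im)[:2]: print(k,np.round(r["p"],2),r["xy"],wpt(im,s,r["xy"],z))
im=eyes.get_image("side")
for k,z in Z.items():
    for r in eyes.landmark_of(k,im)[:2]: print("side",k,np.round(r["p"],2),r["xy"],pt(im,r["xy"],z))
E
```

```text
[0.5356 0.0597 0.4018] [[ 0.0013 -0.3222  0.9467 -0.1582]
 [ 1.      0.0001 -0.0014 -0.0008]
 [ 0.0003  0.9467  0.3222 -0.0829]
 [ 0.      0.      0.      1.    ]]
crank_axis 0.7 [344.5, 167.2] [0.553  0.0746 0.264 ]
grip_mid 0.58 [347.5, 219.4] [0.5569 0.0193 0.264 ]
vent_axis 0.73 [375.3, 281.9] [ 0.6041 -0.1067  0.195 ]
vent_handle 0.96 [328.6, 288.4] [ 0.5377 -0.1165  0.195 ]
side crank_axis 0.92 [344.3, 194.9] [0.5637 0.0747 0.264 ]
side grip_mid 0.46 [350.4, 180.1] [0.5515 0.0134 0.264 ]
side vent_axis 0.94 [336.8, 167.7] [ 0.6012 -0.1175  0.195 ]
side vent_handle 0.44 [357.8, 171.2] [ 0.5338 -0.1075  0.195 ]
```

View pics/w1.png

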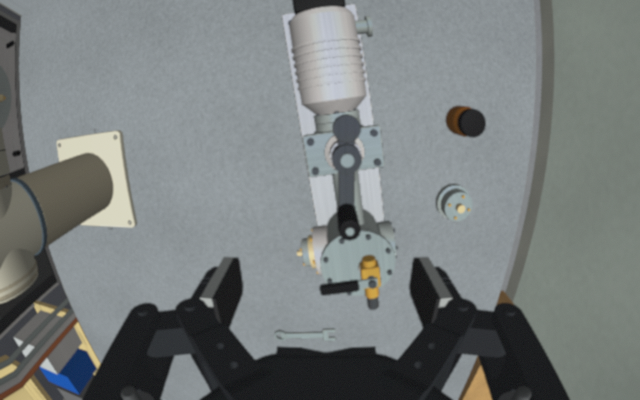

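The wrist view shows the hub at (347,158), the grip's top disc at about (349,230) with its middle near (348,220), and the vent lever with its tip at (322,289) and brass pivot at (372,284). Next I work out the hub and grip from these pixels.

Run:
```python
from h import *
np.set_printoptions(precision=4,suppress=True)
s=manip.observe(); im=eyes.get_image("wrist")
g=im["img"][110:250,280:420]; cv2.imwrite("pics/w2.png",cv2.resize(g[...,::-1],(700,700),interpolation=cv2.INTER_CUBIC)[:600])
for n,xy,z in [("hub",(347,158),.24),("hub",(347,158),.25),("griptop",(349,230),.29),("gripmid",(348,221),.264),("cw",(346,128),.24)]: print(n,wpt(im,s,xy,z))
m=eyes.outline_of("grip_mid",im)[0]; v,u=np.nonzero(m["mask"]); print(m["p"],m["xy"],u.min(),u.max(),v.min(),v.max())
```

```text
hub [0.5535 0.0852 0.24  ]
hub [0.5528 0.0872 0.25  ]
griptop [0.5535 0.0252 0.29  ]
gripmid [0.5543 0.0236 0.264 ]
cw [0.552 0.117 0.24 ]
0.81 [352.1, 229.5] 340 363 208 245
```

View pics/w2.png

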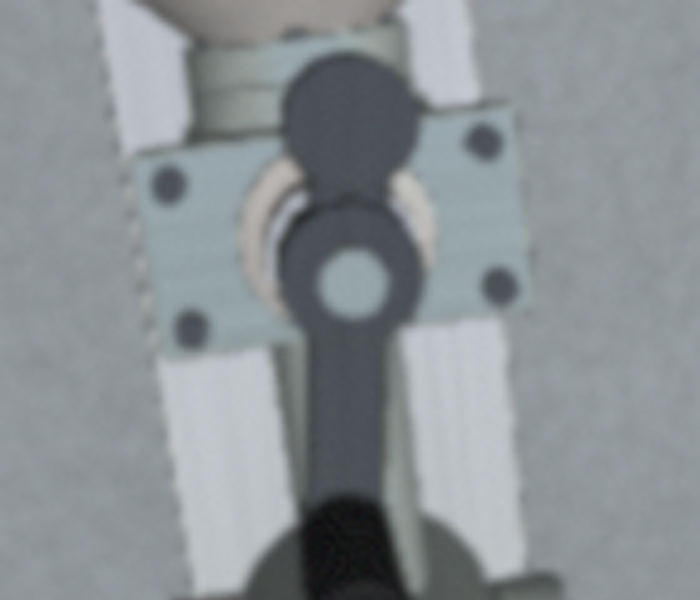

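The crop shows the bonnet's four bolts at crop pixels (168,186), (484,142), (192,328) and (500,286). The stem end is at (354,284) and the foot of the grip at about (350,500). The bolts give me both the crank axis and the yaw.

Run:
```python
from h import *
np.set_printoptions(precision=4,suppress=True)
s=manip.observe(); im=eyes.get_image("wrist")
b=np.array([wpt(im,s,(280+x/5,110+y/5),.196) for x,y in [(168,186),(484,142),(192,328),(500,286)]])
print(b,b.mean(0))
for i,j in((0,1),(2,3)): d=b[j]-b[i]; print("yaw",np.arctan2(d[1],d[0]))
for i,j in((2,0),(3,1)): d=b[j]-b[i]; print("yaw",np.arctan2(-d[0],d[1]))
for z in(.24,.25): print("stem",wpt(im,s,(350.8,166.8),z))
print("gtop",wpt(im,s,(351.5,233.5),.29),"gmid",wpt(im,s,(351,224),.264))
```

```text
[[0.5167 0.0893 0.196 ]
 [0.5919 0.1006 0.196 ]
 [0.5222 0.0544 0.196 ]
 [0.5972 0.0653 0.196 ]] [0.557  0.0774 0.196 ]
yaw 0.14869730144810323
yaw 0.14480484524808615
yaw 0.1566166985471975
yaw 0.14932352425411197
stem [0.5578 0.0755 0.24  ]
stem [0.557  0.0777 0.25  ]
gtop [0.5561 0.0212 0.29  ] gmid [0.5576 0.0199 0.264 ]
```

Emit:
send_rows(commands=[[1,0,10.5,21,0,0,0],[1,0,10.5,21,0,0,0],[1,34,0,0,0,0,0],[1,34,0,0,0,0,0],[1,34,0,0,0,0,0],[1,34,0,0,0,0,0],[1,0,0,0,0,0,0],[1,0,0,0,0,0,0]])

```text
time: 4.33
ee_pos: [0.5527, 0.0227, 0.2652]
tcp_rot: [-0.499, -0.501, 0.501, -0.499]
contact_force: [-0.4, 0.2, 0.9]
opening: 0.0854
```

Run:
```python
from h import *
s=manip.observe(); print(s["ee_pos"]); im=eyes.get_image("wrist"); cv2.imwrite("pics/w3.png",im["img"][130:370,160:480,::-1])
for k in("grip_mid","crank_axis"):
  for r in eyes.landmark_of(k,im)[:1]: print(k,r["p"],r["xy"],wpt(im,s,r["xy"],.264))
```

```text
[0.5527391  0.02267897 0.26518613]
grip_mid 0.78 [338.1, 251.2] [0.55887195 0.01937209 0.264     ]
crank_axis 0.72 [333.3, 149.3] [0.55562681 0.07876261 0.264     ]
```

View pics/w3.png

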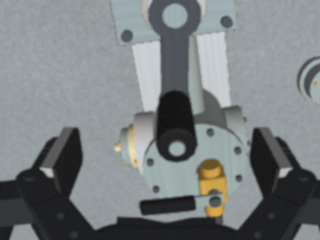

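The grip's top is at crop (177,148), between the fingers but about 5 mm to the +x side. I shift to centre it and close.

Emit:
send_rows(commands=[[1,0,5.3,4,0,0,0],[-1,0,0,0,0,0,0],[-1,0,0,0,0,0,0],[-1,0,0,0,0,0,0],[-1,0,0,0,0,0,0],[-1,0,0,0,0,0,0],[-1,0,0,0,0,0,0],[-1,0,0,0,0,0,0],[-1,0,0,0,0,0,0],[-1,0,0,0,0,0,0]], grip_force=60)

```text
time: 5.32
ee_pos: [0.5586, 0.0186, 0.2665]
tcp_rot: [-0.5, -0.5, 0.5, -0.5]
contact_force: [-3.4, 0.1, 5.8]
opening: 0.0184
```

Run:
```python
from h import *
s=manip.observe(); print({k:s[k] for k in("ee_pos","contact_force","ft_torque","opening","time")})
# planned rows: centre C, phi world angle clockwise (decreasing)
```

```text
{'ee_pos': array([0.55859152, 0.01862616, 0.26650007]), 'contact_force': array([-3.41712793,  0.09462055,  5.82065945]), 'ft_torque': array([-0.0124905 ,  0.66345436,  0.01650652]), 'opening': 0.018426625317280922, 'time': 5.3167}
```

Run:
```python
import numpy as np
p=np.radians(-88.5-7.5*np.arange(49)); x=60*np.cos(p); y=60*np.sin(p)
r=[[-1,0,round(a,1),round(-b,1),0,0,0] for a,b in zip(np.diff(x),np.diff(y))]
for i in range(0,48,12): print(r[i:i+12])
```

```text
[[-1, 0, np.float64(-7.8), np.float64(-0.3), 0, 0, 0], [-1, 0, np.float64(-7.7), np.float64(-1.3), 0, 0, 0], [-1, 0, np.float64(-7.5), np.float64(-2.3), 0, 0, 0], [-1, 0, np.float64(-7.1), np.float64(-3.3), 0, 0, 0], [-1, 0, np.float64(-6.6), np.float64(-4.2), 0, 0, 0], [-1, 0, np.float64(-6.0), np.float64(-5.0), 0, 0, 0], [-1, 0, np.float64(-5.3), np.float64(-5.8), 0, 0, 0], [-1, 0, np.float64(-4.5), np.float64(-6.4), 0, 0, 0], [-1, 0, np.float64(-3.7), np.float64(-6.9), 0, 0, 0], [-1, 0, np.float64(-2.7), np.float64(-7.4), 0, 0, 0], [-1, 0, np.float64(-1.7), np.float64(-7.7), 0, 0, 0], [-1, 0, np.float64(-0.7), np.float64(-7.8), 0, 0, 0]]
[[-1, 0, np.float64(0.3), np.float64(-7.8), 0, 0, 0], [-1, 0, np.float64(1.3), np.float64(-7.7), 0, 0, 0], [-1, 0, np.float64(2.3), np.float64(-7.5), 0, 0, 0], [-1, 0, np.float64(3.3), np.float64(-7.1), 0, 0, 0], [-1, 0, np.float64(4.2), np.float64(-6.6), 0, 0, 0], [-1, 0, np.float64(5.0), np.float64(-6.0), 0, 0, 0], [-1, 0, np.float64(5.8), np.float64(-5.3), 0, 0, 0], [-1, 0, np.float64(6.4), np.float64(-4.5), 0, 0, 0], [-1, 0, np.float64(6.9), n
[... 747 characters left out ...]
, 0, 0, 0], [-1, 0, np.float64(0.7), np.float64(7.8), 0, 0, 0]]
[[-1, 0, np.float64(-0.3), np.float64(7.8), 0, 0, 0], [-1, 0, np.float64(-1.3), np.float64(7.7), 0, 0, 0], [-1, 0, np.float64(-2.3), np.float64(7.5), 0, 0, 0], [-1, 0, np.float64(-3.3), np.float64(7.1), 0, 0, 0], [-1, 0, np.float64(-4.2), np.float64(6.6), 0, 0, 0], [-1, 0, np.float64(-5.0), np.float64(6.0), 0, 0, 0], [-1, 0, np.float64(-5.8), np.float64(5.3), 0, 0, 0], [-1, 0, np.float64(-6.4), np.float64(4.5), 0, 0, 0], [-1, 0, np.float64(-6.9), np.float64(3.7), 0, 0, 0], [-1, 0, np.float64(-7.4), np.float64(2.7), 0, 0, 0], [-1, 0, np.float64(-7.7), np.float64(1.7), 0, 0, 0], [-1, 0, np.float64(-7.8), np.float64(0.7), 0, 0, 0]]
```

First a third of a quadrant, to check the forces.

Emit:
send_rows(commands=[[-1,0,-7.8,-0.3,0,0,0],[-1,0,-7.7,-1.3,0,0,0],[-1,0,-7.5,-2.3,0,0,0],[-1,0,-7.1,-3.3,0,0,0]])

```text
time: 5.65
ee_pos: [0.5303, 0.0253, 0.2666]
tcp_rot: [0.501, 0.499, -0.499, 0.501]
contact_force: [5.5, -3.4, -0.6]
opening: 0.0183
```

Drag is about 6.4 N tangential with almost no radial force, so I carry on.

Emit:
send_rows(commands=[[-1,0,-6.6,-4.2,0,0,0],[-1,0,-6.0,-5.0,0,0,0],[-1,0,-5.3,-5.8,0,0,0],[-1,0,-4.5,-6.4,0,0,0],[-1,0,-3.7,-6.9,0,0,0],[-1,0,-2.7,-7.4,0,0,0],[-1,0,-1.7,-7.7,0,0,0],[-1,0,-0.7,-7.8,0,0,0]])

```text
time: 6.32
ee_pos: [0.4978, 0.0762, 0.2665]
tcp_rot: [0.5, 0.499, -0.5, 0.501]
contact_force: [1.1, -5.5, 3.2]
opening: 0.0181
```

Emit:
send_rows(commands=[[-1,0,0.3,-7.8,0,0,0],[-1,0,1.3,-7.7,0,0,0],[-1,0,2.3,-7.5,0,0,0],[-1,0,3.3,-7.1,0,0,0],[-1,0,4.2,-6.6,0,0,0],[-1,0,5.0,-6.0,0,0,0],[-1,0,5.8,-5.3,0,0,0],[-1,0,6.4,-4.5,0,0,0],[-1,0,6.9,-3.7,0,0,0],[-1,0,7.4,-2.7,0,0,0],[-1,0,7.7,-1.7,0,0,0],[-1,0,7.8,-0.7,0,0,0]])

```text
time: 7.32
ee_pos: [0.5551, 0.1386, 0.2665]
tcp_rot: [0.499, 0.501, -0.501, 0.499]
contact_force: [-6.1, -0.6, 7.4]
opening: 0.0184
```

Emit:
send_rows(commands=[[-1,0,7.8,0.3,0,0,0],[-1,0,7.7,1.3,0,0,0],[-1,0,7.5,2.3,0,0,0],[-1,0,7.1,3.3,0,0,0],[-1,0,6.6,4.2,0,0,0],[-1,0,6.0,5.0,0,0,0],[-1,0,5.3,5.8,0,0,0],[-1,0,4.5,6.4,0,0,0],[-1,0,3.7,6.9,0,0,0],[-1,0,2.7,7.4,0,0,0],[-1,0,1.7,7.7,0,0,0],[-1,0,0.7,7.8,0,0,0]])

```text
time: 8.32
ee_pos: [0.6177, 0.0813, 0.2666]
tcp_rot: [0.501, 0.5, -0.499, 0.5]
contact_force: [-1.0, 7.0, 4.3]
opening: 0.0186
```

Emit:
send_rows(commands=[[-1,0,-0.3,7.8,0,0,0],[-1,0,-1.3,7.7,0,0,0],[-1,0,-2.3,7.5,0,0,0],[-1,0,-3.3,7.1,0,0,0],[-1,0,-4.2,6.6,0,0,0],[-1,0,-5.0,6.0,0,0,0],[-1,0,-5.8,5.3,0,0,0],[-1,0,-6.4,4.5,0,0,0],[-1,0,-6.9,3.7,0,0,0],[-1,0,-7.4,2.7,0,0,0],[-1,0,-7.7,1.7,0,0,0],[-1,0,-7.8,0.7,0,0,0]])

```text
time: 9.32
ee_pos: [0.5606, 0.0187, 0.2667]
tcp_rot: [0.501, 0.499, -0.499, 0.501]
contact_force: [7.1, 0.4, -0.9]
opening: 0.0185
```

One full turn done (a ≈ 8.0), with drag of 6–7 N. Next come 240° more at this pace, then a slow finish.

Emit:
send_rows(commands=[[-1,0,-7.8,-0.3,0,0,0],[-1,0,-7.7,-1.3,0,0,0],[-1,0,-7.5,-2.3,0,0,0],[-1,0,-7.1,-3.3,0,0,0],[-1,0,-6.6,-4.2,0,0,0],[-1,0,-6.0,-5.0,0,0,0],[-1,0,-5.3,-5.8,0,0,0],[-1,0,-4.5,-6.4,0,0,0],[-1,0,-3.7,-6.9,0,0,0],[-1,0,-2.7,-7.4,0,0,0],[-1,0,-1.7,-7.7,0,0,0],[-1,0,-0.7,-7.8,0,0,0]])

```text
time: 10.32
ee_pos: [0.4978, 0.0762, 0.2665]
tcp_rot: [0.5, 0.499, -0.5, 0.501]
contact_force: [-0.1, -6.5, 3.8]
opening: 0.0183
```

Emit:
send_rows(commands=[[-1,0,0.3,-7.8,0,0,0],[-1,0,1.3,-7.7,0,0,0],[-1,0,2.3,-7.5,0,0,0],[-1,0,3.3,-7.1,0,0,0],[-1,0,4.2,-6.6,0,0,0],[-1,0,5.0,-6.0,0,0,0],[-1,0,5.8,-5.3,0,0,0],[-1,0,6.4,-4.5,0,0,0],[-1,0,6.9,-3.7,0,0,0],[-1,0,7.4,-2.7,0,0,0],[-1,0,7.7,-1.7,0,0,0],[-1,0,7.8,-0.7,0,0,0]])

```text
time: 11.32
ee_pos: [0.5551, 0.1387, 0.2665]
tcp_rot: [0.499, 0.501, -0.501, 0.499]
contact_force: [-6.2, 0.7, 6.7]
opening: 0.0183
```

Emit:
send_rows(commands=[[-1,0,7.8,0.3,0,0,0],[-1,0,7.7,1.3,0,0,0],[-1,0,7.5,2.3,0,0,0],[-1,0,7.1,3.3,0,0,0],[-1,0,6.6,4.2,0,0,0],[-1,0,6.0,5.0,0,0,0],[-1,0,5.3,5.8,0,0,0],[-1,0,4.5,6.4,0,0,0]])

```text
time: 11.98
ee_pos: [0.6083, 0.111, 0.2665]
tcp_rot: [0.5, 0.501, -0.499, 0.499]
contact_force: [-4.4, 4.4, 5.1]
opening: 0.0184
```

Run:
```python
import numpy as np
p=np.radians(-88.5-240-2.5*np.arange(73)); x=60*np.cos(p); y=60*np.sin(p)
for i,(a,b) in enumerate(zip(np.diff(x),np.diff(y))): print(i,f"{a:.1f} {-b:.1f}",end="; ")
```

```text
0 1.3 2.3; 1 1.2 2.3; 2 1.1 2.4; 3 1.0 2.4; 4 0.9 2.5; 5 0.8 2.5; 6 0.7 2.5; 7 0.6 2.6; 8 0.5 2.6; 9 0.4 2.6; 10 0.2 2.6; 11 0.1 2.6; 12 0.0 2.6; 13 -0.1 2.6; 14 -0.2 2.6; 15 -0.3 2.6; 16 -0.4 2.6; 17 -0.6 2.6; 18 -0.7 2.5; 19 -0.8 2.5; 20 -0.9 2.5; 21 -1.0 2.4; 22 -1.1 2.4; 23 -1.2 2.3; 24 -1.3 2.3; 25 -1.4 2.2; 26 -1.5 2.2; 27 -1.6 2.1; 28 -1.7 2.0; 29 -1.8 1.9; 30 -1.8 1.9; 31 -1.9 1.8; 32 -2.0 1.7; 33 -2.1 1.6; 34 -2.1 1.5; 35 -2.2 1.4; 36 -2.3 1.3; 37 -2.3 1.2; 38 -2.4 1.1; 39 -2.4 1.0; 40 -2.5 0.9; 41 -2.5 0.8; 42 -2.5 0.7; 43 -2.6 0.6; 44 -2.6 0.5; 45 -2.6 0.4; 46 -2.6 0.2; 47 -2.6 0.1; 48 -2.6 0.0; 49 -2.6 -0.1; 50 -2.6 -0.2; 51 -2.6 -0.3; 52 -2.6 -0.4; 53 -2.6 -0.6; 54 -2.5 -0.7; 55 -2.5 -0.8; 56 -2.5 -0.9; 57 -2.4 -1.0; 58 -2.4 -1.1; 59 -2.3 -1.2; 60 -2.3 -1.3; 61 -2.2 -1.4; 62 -2.2 -1.5; 63 -2.1 -1.6; 64 -2.0 -1.7; 65 -1.9 -1.8; 66 -1.9 -1.8; 67 -1.8 -1.9; 68 -1.7 -2.0; 69 -1.6 -2.1; 70 -1.5 -2.1; 71 -1.4 -2.2;
```

Emit:
send_rows(commands=[[-1,0,1.3,2.3,0,0,0],[-1,0,1.2,2.3,0,0,0],[-1,0,1.1,2.4,0,0,0],[-1,0,1.0,2.4,0,0,0],[-1,0,0.9,2.5,0,0,0],[-1,0,0.8,2.5,0,0,0],[-1,0,0.7,2.5,0,0,0],[-1,0,0.6,2.6,0,0,0],[-1,0,0.5,2.6,0,0,0],[-1,0,0.4,2.6,0,0,0],[-1,0,0.2,2.6,0,0,0],[-1,0,0.1,2.6,0,0,0]])

```text
time: 12.98
ee_pos: [0.6177, 0.0811, 0.2666]
tcp_rot: [0.501, 0.5, -0.499, 0.5]
contact_force: [-0.0, 4.9, 3.0]
opening: 0.0184
```

Emit:
send_rows(commands=[[-1,0,0.0,2.6,0,0,0],[-1,0,-0.1,2.6,0,0,0],[-1,0,-0.2,2.6,0,0,0],[-1,0,-0.3,2.6,0,0,0]])

```text
time: 13.32
ee_pos: [0.6173, 0.0707, 0.2666]
tcp_rot: [0.501, 0.5, -0.499, 0.5]
contact_force: [-0.2, 5.3, 3.8]
opening: 0.0186
```

Emit:
send_rows(commands=[[-1,0,-0.4,2.6,0,0,0],[-1,0,-0.6,2.6,0,0,0],[-1,0,-0.7,2.5,0,0,0],[-1,0,-0.8,2.5,0,0,0]])

```text
time: 13.65
ee_pos: [0.615, 0.0604, 0.2666]
tcp_rot: [0.501, 0.5, -0.499, 0.5]
contact_force: [1.6, 6.0, 2.4]
opening: 0.0184
```

Emit:
send_rows(commands=[[-1,0,-0.9,2.5,0,0,0],[-1,0,-1.0,2.4,0,0,0],[-1,0,-1.1,2.4,0,0,0],[-1,0,-1.2,2.3,0,0,0]])

```text
time: 13.98
ee_pos: [0.6109, 0.0508, 0.2666]
tcp_rot: [0.501, 0.5, -0.499, 0.5]
contact_force: [1.8, 4.9, 1.7]
opening: 0.0183
```

Emit:
send_rows(commands=[[-1,0,-1.3,2.3,0,0,0],[-1,0,-1.4,2.2,0,0,0],[-1,0,-1.5,2.2,0,0,0],[-1,0,-1.6,2.1,0,0,0]])

```text
time: 14.32
ee_pos: [0.6053, 0.042, 0.2666]
tcp_rot: [0.501, 0.5, -0.499, 0.5]
contact_force: [3.8, 6.0, 1.3]
opening: 0.0183
```

Emit:
send_rows(commands=[[-1,0,-1.7,2.0,0,0,0],[-1,0,-1.8,1.9,0,0,0]])

```text
time: 14.48
ee_pos: [0.6026, 0.0387, 0.2667]
tcp_rot: [0.502, 0.499, -0.498, 0.5]
contact_force: [7.1, 8.6, -0.1]
opening: 0.0187
```

Contact: the tangential force is 11.1 N against about 5.6 N in free travel. One more small row to confirm.

Emit:
send_rows(commands=[[-1,0,-1.8,1.9,0,0,0]])

```text
time: 14.57
ee_pos: [0.6012, 0.0371, 0.2667]
tcp_rot: [0.502, 0.499, -0.498, 0.501]
contact_force: [9.0, 11.2, -2.8]
opening: 0.0182
```

Emit:
send_rows(commands=[[-1,0,0,0,0,0,0],[-1,0,0,0,0,0,0]])

```text
time: 14.73
ee_pos: [0.601, 0.0369, 0.2666]
tcp_rot: [0.502, 0.499, -0.498, 0.5]
contact_force: [5.8, 9.0, -0.1]
opening: 0.0185
```

Run:
```python
from h import *
for i in range(4):
    s=manip.observe(); d=s["ee_pos"][:2]-[.558,.0785]; p=np.arctan2(d[1],d[0]); f=s["contact_force"]
    print(s["time"],np.degrees(p),np.hypot(*d),f,f[:2]@[-np.sin(p),np.cos(p)],f[:2]@[np.cos(p),np.sin(p)]); eyes.get_image("top")
```

```text
14.7333 -44.039113522793855 0.059782046996448686 [ 5.82952045  8.9809163  -0.05679444] 10.508457053075931 -2.05243678502619
14.7833 -44.02194962619965 0.059779277506359 [ 6.55682552  7.46937969 -0.7593587 ] 9.927594246508669 -0.4758847887656366
14.8333 -44.035768437182256 0.05977654081687518 [5.9166096  8.70721915 0.05951776] 10.372350631350432 -1.798965468462868
14.8833 -44.02917363783516 0.059761388089307664 [ 7.0190426   8.25834559 -0.26004529] 10.81604182361241 -0.6931595430799345
```

Held still, it reads about 10.4 N. The last moving value was 14.3 N, so the extra is roughly 7–9 N, which is inside the seal window. Next I let go, rise, and turn for the vent lever.

Emit:
send_rows(commands=[[1,0,0,0,0,0,0],[1,0,0,0,0,0,0],[1,0,0,0,0,0,0],[1,0,0,0,0,0,0],[1,0,0,0,0,0,0],[1,0,0,0,0,0,0],[1,-15,0,0,0,0,0],[1,-30,0,0,0,0,0],[1,-30,0,0,0,0,0],[1,-15,0,0,0,0,0]])

```text
time: 15.77
ee_pos: [0.6001, 0.0349, 0.3598]
tcp_rot: [0.501, 0.499, -0.499, 0.501]
contact_force: [1.3, 0.1, 0.8]
opening: 0.0858
```

Run:
```python
from h import *
np.set_printoptions(precision=4,suppress=True)
s=manip.observe(); im=eyes.get_image("wrist"); cv2.imwrite("pics/w4.png",im["img"][100:400,120:520,::-1]); print(s["ee_pos"],s["opening"],s["contact_force"])
for k,z in Z.items():
    for r in eyes.landmark_of(k,im)[:1]: print(k,np.round(r["p"],2),r["xy"],wpt(im,s,r["xy"],z))
```

```text
[0.6001 0.0349 0.3598] 0.08583089739557781 [1.2601 0.067  0.7801]
crank_axis 0.83 [269.9, 144.1] [0.5528 0.08   0.264 ]
grip_mid 0.79 [331.7, 191.4] [0.6044 0.0385 0.264 ]
vent_axis 0.97 [326.4, 286.4] [ 0.6002 -0.1076  0.195 ]
vent_handle 0.66 [276.7, 289.2] [ 0.5369 -0.113   0.195 ]
```

View pics/w4.png

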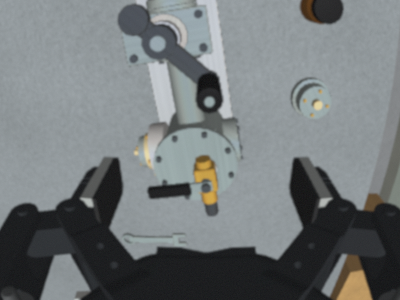

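The grip is free and the crank rests near -42°. The vent pivot is at crop (206,187) and the sleeve at about (170,191). The net's vent axis (0.600,-0.108) matches the geometry. Next I move over the lever, turn the jaws and come down part way.

Emit:
send_rows(commands=[[1,0,-12.8,37.5,0,0,0],[1,0,-12.8,37.5,0,0,0],[1,0,-12.8,37.5,0,0,0],[1,0,-12.8,37.5,0,0,0]])

```text
time: 16.35
ee_pos: [0.5461, -0.1159, 0.3542]
tcp_rot: [0.499, 0.501, -0.5, 0.499]
contact_force: [0.8, 0.1, -0.5]
opening: 0.0855
```

Emit:
send_rows(commands=[[1,5,0,0,6.8,0,0],[1,5,0,0,6.8,0,0],[1,5,0,0,6.8,0,0],[1,5,0,0,6.8,0,0],[1,5,0,0,6.8,0,0],[1,5,0,0,6.8,0,0],[1,5,0,0,6.8,0,0],[1,5,0,0,6.8,0,0],[1,5,0,0,6.8,0,0],[1,5,0,0,6.8,0,0],[1,5,0,0,6.8,0,0],[1,5,0,0,6.6,0,0]])

```text
time: 17.35
ee_pos: [0.5467, -0.1148, 0.294]
tcp_rot: [-0.704, -0.051, 0.706, -0.051]
contact_force: [-1.0, 0.5, -0.6]
opening: 0.0853
```

Emit:
send_rows(commands=[[1,0,0,0,0,0,0],[1,0,0,0,0,0,0]])

```text
time: 17.52
ee_pos: [0.5469, -0.1148, 0.2946]
tcp_rot: [-0.704, -0.054, 0.706, -0.054]
contact_force: [0.1, -0.6, 0.0]
opening: 0.0858
```

Run:
```python
from h import *
np.set_printoptions(precision=4,suppress=True)
s=manip.observe(); im=eyes.get_image("wrist"); cv2.imwrite("pics/w5.png",im["img"][100:400,120:520,::-1]); print(s["ee_pos"])
M=R.from_quat(s["tcp_rot"]).as_matrix(); print("jaw deg",np.degrees(np.arctan2(M[1,1],M[0,1])),M[:,0])
for k in("vent_axis","vent_handle"):
    for r in eyes.landmark_of(k,im)[:1]:
        w=wpt(im,s,r["xy"],.195); print(k,np.round(r["p"],2),r["xy"],w,"tool mm",1000*M.T@(w-s["ee_pos"]))
```

```text
[ 0.5469 -0.1148  0.2946]
jaw deg -81.21155277263306 [-0.0029  0.0006 -1.    ]
vent_axis 0.66 [326.1, 130.0] [ 0.6008 -0.1066  0.195 ] tool mm [ 99.489    0.2155 -54.8214]
vent_handle 0.85 [324.8, 198.7] [ 0.5411 -0.1146  0.195 ] tool mm [99.6555 -0.9301  5.4244]
```

View pics/w5.png

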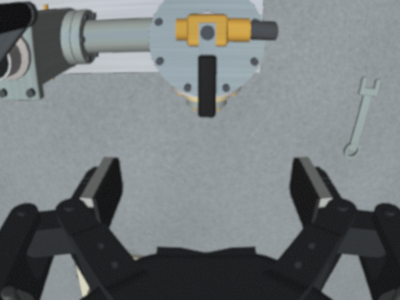

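The lever stands straight between the jaws, with its sleeve at crop (207,60–115). The TCP is 55 mm from its axis and within 1 mm sideways. I descend to 207 mm and close gently.

Emit:
send_rows(commands=[[1,30,0,0,0,0,0],[1,30,0,0,0,0,0],[1,20,0,0,0,0,0],[1,8,0,0,0,0,0],[-1,0,0,0,0,0,0],[-1,0,0,0,0,0,0],[-1,0,0,0,0,0,0],[-1,0,0,0,0,0,0],[-1,0,0,0,0,0,0],[-1,0,0,0,0,0,0],[-1,0,0,0,0,0,0],[-1,0,0,0,0,0,0]], grip_force=25)

```text
time: 18.67
ee_pos: [0.5478, -0.115, 0.2084]
tcp_rot: [0.705, 0.053, -0.705, 0.053]
contact_force: [0.0, 0.1, -0.3]
opening: 0.0001
```

Emit:
send_rows(commands=[[-1,0,0,0,0,0,0],[-1,0,0,0,0,0,0]])

```text
time: 18.83
ee_pos: [0.5477, -0.115, 0.2082]
tcp_rot: [0.705, 0.053, -0.705, 0.053]
contact_force: [0.2, -0.5, 0.5]
opening: 0.0002
```

The opening reads 0, so the lever isn't held. I look.

Run:
```python
from h import *
s=manip.observe(); im=eyes.get_image("wrist"); cv2.imwrite("pics/w6.png",im["img"][100:400,120:520,::-1]); print(s["ee_pos"],s["contact_force"])
M=R.from_quat(s["tcp_rot"]).as_matrix()
for k in("vent_axis","vent_handle"):
    for r in eyes.landmark_of(k,im)[:1]:
        w=wpt(im,s,r["xy"],.195); print(k,r["p"],r["xy"],w,1000*M.T@(w-s["ee_pos"]))
```

```text
[ 0.54770165 -0.11495682  0.2081603 ] [ 0.23247598 -0.54894049  0.45382801]
vent_axis 0.82 [330.5, 149.8] [ 0.60020233 -0.10953974  0.195     ] [ 13.1622843    2.48836011 -52.72022775]
vent_handle 0.75 [323.3, 245.3] [ 0.54085231 -0.11426603  0.195     ] [13.16001807 -1.70683827  6.66969592]
```

View pics/w6.png

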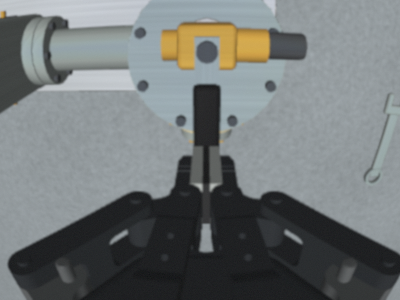

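Run:
```python
from h import *
print(manip.tcp_to_tips)
im=eyes.get_image("wrist"); Mi=np.linalg.inv(im["mount"])
def pj(p):
    c=Mi[:3,:3]@p+Mi[:3,3]; t=np.arctan2(np.hypot(c[0],c[1]),c[2]); return np.array([im["cx"],im["cy"]])+im["fx"]*t*c[:2]/np.hypot(c[0],c[1])
for x in(-5,0,6,10,19): print("tool x",x,[np.round(pj(np.array([x,0,z])/1e3)-[120,100],0) for z in(-11,0,11)])
print("sleeve top r=19,44,60,75:",[np.round(pj(np.array([7.7,0,r-54])/1e3)-[120,100]) for r in(19,44,60,75)])
a=im["img"][170:320,270:380,::-1]; cv2.imwrite("pics/w7.png",cv2.resize(a,None,fx=5,fy=4,interpolation=cv2.INTER_CUBIC))
# depth along centre column
for v in range(180,300,8): print(v-100,np.round(im["range_z"][v,[322,327,332]],3))
```

```text
0.019
tool x -5 [array([206., 132.]), array([206., 150.]), array([206., 166.])]
tool x 0 [array([206., 128.]), array([206., 146.]), array([206., 162.])]
tool x 6 [array([206., 124.]), array([206., 141.]), array([206., 157.])]
tool x 10 [array([206., 121.]), array([206., 138.]), array([206., 154.])]
tool x 19 [array([206., 115.]), array([206., 132.]), array([206., 147.])]
sleeve top r=19,44,60,75: [array([206.,  83.]), array([206., 124.]), array([206., 148.]), array([206., 169.])]
80 [0.176 0.176 0.177]
88 [0.174 0.174 0.175]
96 [0.175 0.174 0.175]
104 [0.175 0.177 0.175]
112 [0.177 0.178 0.177]
120 [0.179 0.179 0.18 ]
128 [0.181 0.181 0.18 ]
136 [0.182 0.182 0.183]
144 [0.184 0.184 0.184]
152 [0.148 0.148 0.148]
160 [0.141 0.141 0.141]
168 [0.135 0.135 0.135]
176 [0.128 0.127 0.126]
184 [0.122 0.122 0.122]
192 [0.123 0.126 0.114]
```

View pics/w7.png

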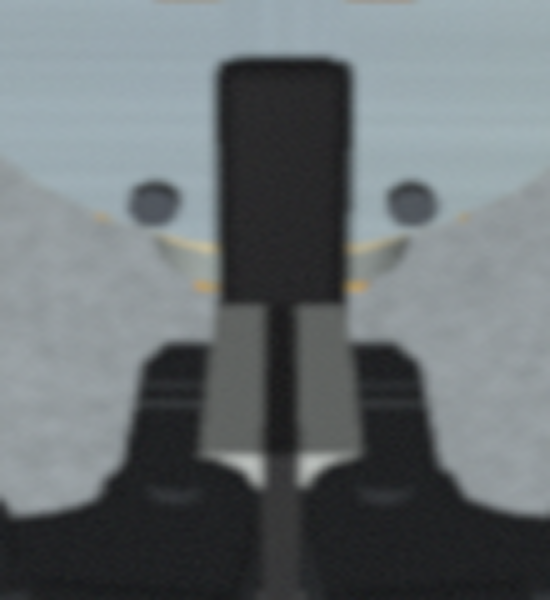

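The depth puts the shut pads' ends about 24 mm behind the reported TCP, above the lever, rather than 19 mm ahead of it. I check this from the side camera.

Run:
```python
from h import *
im=eyes.get_image("side"); s=manip.observe(); E=im["extrinsics"]
def pj(p):
    c=E[:3,:3]@p+E[:3,3]; return np.array([im["fx"]*c[0]/c[2]+im["cx"],im["fy"]*c[1]/c[2]+im["cy"]])
T=s["ee_pos"]; M=R.from_quat(s["tcp_rot"]).as_matrix()
u0,v0=np.round(pj(T)).astype(int)-[50,60]
a=np.ascontiguousarray(im["img"][v0:v0+100,u0:u0+100,::-1]); a=cv2.resize(a,(600,600),interpolation=cv2.INTER_CUBIC)
for x in(-24,0,19): print(x,((pj(T+M[:,0]*x/1e3)-[u0,v0])*6+3).round())
print("lever r=60",((pj(np.array([.541,-.1165,.195]))-[u0,v0])*6+3).round())
cv2.imwrite("pics/s2.png",a)
```

```text
-24 [303. 328.]
0 [301. 364.]
19 [300. 392.]
lever r=60 [313. 382.]
```

View pics/s2.png

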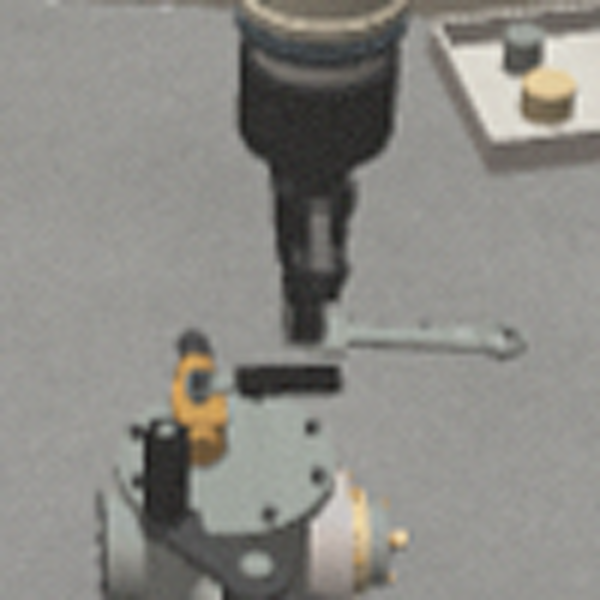

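The side view confirms it. The finger ends are at crop (305,342), well above the lever at (290,380), so the tips stand roughly 20 mm behind the reported TCP, not 19 mm ahead. So I held the crank grip by its top few millimetres, which was enough. I open, go 40 mm lower and close again.

Emit:
send_rows(commands=[[1,0,0,0,0,0,0],[1,0,0,0,0,0,0],[1,0,0,0,0,0,0],[1,0,0,0,0,0,0],[1,0,0,0,0,0,0],[1,0,0,0,0,0,0],[1,0,0,0,0,0,0],[1,20,0,0,0,0,0],[1,20,0,0,0,0,0],[1,0,0,0,0,0,0]])

```text
time: 19.92
ee_pos: [0.5454, -0.1144, 0.165]
tcp_rot: [-0.703, -0.054, 0.707, -0.052]
contact_force: [-1.3, 1.5, -0.3]
opening: 0.0856
```

Emit:
send_rows(commands=[[-1,0,0,0,0,0,0],[-1,0,0,0,0,0,0],[-1,0,0,0,0,0,0],[-1,0,0,0,0,0,0],[-1,0,0,0,0,0,0],[-1,0,0,0,0,0,0],[-1,0,0,0,0,0,0],[-1,0,0,0,0,0,0],[-1,0,0,0,0,0,0],[-1,0,0,0,0,0,0]], grip_force=25)

```text
time: 20.75
ee_pos: [0.5481, -0.1152, 0.1688]
tcp_rot: [0.705, 0.053, -0.705, 0.053]
contact_force: [-0.5, -0.9, 5.4]
opening: 0.0154
```

Opening is 15.4 mm, so the lever is held. I swing the first 18° as a check.

Emit:
send_rows(commands=[[-1,0,5.5,-0.3,-6,0,0],[-1,0,5.5,-0.3,-6,0,0],[-1,0,5.5,-0.3,-6,0,0]])

```text
time: 21.0
ee_pos: [0.5531, -0.1311, 0.1688]
tcp_rot: [0.688, 0.164, -0.687, 0.165]
contact_force: [-1.1, -1.6, 5.0]
opening: 0.0149
```

Emit:
send_rows(commands=[[-1,0,5.5,-0.3,-6,0,0],[-1,0,5.5,-0.3,-6,0,0],[-1,0,5.5,-0.3,-6,0,0],[-1,0,5.5,-0.3,-6,0,0],[-1,0,5.5,-0.3,-6,0,0],[-1,0,5.5,-0.3,-6,0,0]])

```text
time: 21.5
ee_pos: [0.5761, -0.1545, 0.1689]
tcp_rot: [0.604, 0.368, -0.603, 0.369]
contact_force: [-1.6, -1.1, 5.7]
opening: 0.0153
```

Emit:
send_rows(commands=[[-1,0,5.5,-0.3,-6,0,0],[-1,0,5.5,-0.3,-6,0,0],[-1,0,5.5,-0.3,-6,0,0],[-1,0,5.5,-0.3,-6,0,0]])

```text
time: 21.83
ee_pos: [0.5974, -0.1603, 0.1689]
tcp_rot: [0.514, 0.486, -0.513, 0.487]
contact_force: [-0.8, -1.9, 5.2]
opening: 0.0153
```

```bash
cat > v.py <<'E'
from h import *
s=manip.observe(); M=R.from_quat(s["tcp_rot"]).as_matrix(); d=s["ee_pos"][:2]-[.6005,-.108]
print(s["ee_pos"],"r",np.hypot(*d),"vent deg from pos",np.degrees(np.arctan2(d[1],d[0]))%360-188.6,"from yaw",np.degrees(np.arctan2(M[1,1],M[0,1]))+81.4,"F tool",M.T@s["contact_force"],"tq",s["ft_torque"],s["opening"])
E
python3 v.py
```

```text
[ 0.59738967 -0.16030642  0.16886867] r 0.05239881341454982 vent deg from pos 77.9969900557754 from yaw 78.26259590201656 F tool [-5.23430281 -0.65110324  1.97005705] tq [-0.16445857  0.13865601 -0.08040605] 0.0152846979358047
```

Emit:
send_rows(commands=[[-1,0,5.5,-0.3,-6,0,0],[-1,0,3.7,-0.1,-4,0,0],[-1,0,0,0,0,0,0]])

```text
time: 22.08
ee_pos: [0.6069, -0.16, 0.1688]
tcp_rot: [0.469, 0.528, -0.469, 0.53]
contact_force: [-0.7, -3.4, 6.0]
opening: 0.0154
```

```bash
python3 v.py
```

```text
[ 0.60693533 -0.15999691  0.16881684] r 0.05239363010237944 vent deg from pos 88.45526258585423 from yaw 88.23525194256922 F tool [-5.95214034 -1.06755903  3.26649133] tq [-0.44806804  0.12225565  0.16027612] 0.015422240784237047
```

Now the last couple of degrees onto the stop, watching the tangential force.

Emit:
send_rows(commands=[[-1,0,1.8,0,-1.7,0,0],[-1,0,1,0,0,0,0],[-1,0,0.5,0,0,0,0]])

```text
time: 22.33
ee_pos: [0.6083, -0.1598, 0.1688]
tcp_rot: [0.462, 0.535, -0.463, 0.535]
contact_force: [-7.9, -4.3, 10.1]
opening: 0.0151
```

```bash
python3 v.py
```

```text
[ 0.60831903 -0.15980729  0.16880211] r 0.052394015307429175 vent deg from pos 89.98260441050232 from yaw 89.72939530572947 F tool [-10.11932852  -8.46607312   3.10681367] tq [-0.69842574  1.17062321  0.10580418] 0.015065077170132026
```

The lever is on its stop: 90° with 8.5 N resisting. I let go and rise straight up.

Emit:
send_rows(commands=[[1,0,0,0,0,0,0],[1,0,0,0,0,0,0],[1,0,0,0,0,0,0],[1,0,0,0,0,0,0],[1,0,0,0,0,0,0],[1,0,0,0,0,0,0],[1,-15,0,0,0,0,0],[1,-30,0,0,0,0,0],[1,-35,0,0,0,0,0],[1,-35,0,0,0,0,0],[1,-35,0,0,0,0,0],[1,0,0,0,0,0,0]])

```text
time: 23.33
ee_pos: [0.6127, -0.1597, 0.3264]
tcp_rot: [0.464, 0.531, -0.461, 0.539]
contact_force: [1.5, -0.9, 0.3]
opening: 0.0853
```

Run:
```python
from h import *
s=manip.observe(); im=eyes.get_image("wrist"); print(s["ee_pos"],s["contact_force"])
for k,z in Z.items():
    for r in eyes.landmark_of(k,im)[:1]: print(k,np.round(r["p"],2),r["xy"],wpt(im,s,r["xy"],z))
w=im["img"][100:400,120:520]; si=eyes.get_image("side")["img"][120:270,240:440]
cv2.imwrite("pics/end.png",np.hstack([w,cv2.resize(si,(400,300))])[...,::-1])
```

```text
[ 0.61268314 -0.15973953  0.32639328] [ 1.51557933 -0.87484256  0.33289657]
vent_axis 0.59 [319.3, 128.3] [ 0.59928152 -0.10740913  0.195     ]
vent_handle 0.68 [319.1, 188.8] [ 0.60729836 -0.16592049  0.195     ]
```

View pics/end.png

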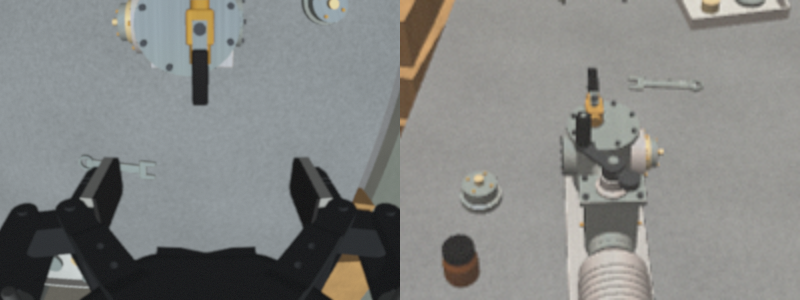

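The lever lies in line with the outlet at crop (200,50–105), at -82° against the expected -81.4°. The crank stands where I left it, the loose parts are undisturbed and the gripper is clear. I hand in.

```bash
python3 -c "
from cell import manip
print(manip.sign_off())"
```

```text
the job is handed in; nothing more can be done
None
```

The gate valve is wound shut onto its seal and the vent lever is fully open. The job was handed in after about 23 s on the robot's clock, and no verdict came back.

- **Gate valve:** I held the grip throughout and wound the crank clockwise by about 675°. The drag ran at 5–7 N until the gate met its seal, then rose to 14.3 N moving and about 10.4 N held still. That is roughly 7–9 N extra, inside the 3–10 N sealing range and below the 13 N crush limit.
- **Vent lever:** I then swung it 90° until it met its stop, which pushed back with 8.5 N. After I let go, the camera put it at -82° against the expected -81.4°.
- **Last checks:** The gripper was open and touching nothing, the crank looked unmoved, and the spanner, jar and ion block were where they had been. I did not check the ring by name.

**What disagreed or failed:**
- **Finger length:** The fingertips sit about 20 mm behind the reported TCP, not 19 mm ahead of it. I therefore held the crank grip only by its top few millimetres, and it held. My first close on the vent lever closed on air above it; opening and going 40 mm lower fixed that.
- **Crank after release:** The wrist camera's estimate of the grip was about 3° back from where I let go. That is within its error, but it could be a slight spring-back of up to about 2 N, which would still leave the gate sealed.

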